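# Nip a corrosion coupon in the thickness gauge with the fine knob

## Task

Load the steel coupon into the thickness gauge: slide it, plain end first and flat on the measuring table, in under the spindle foot until it gently meets the back stop. Then bring the foot down with the fine knob (the small upper one) alone until it bears on the coupon with a light measuring pressure of about 10 N, never squeezing hard, and leave it nipped like that. The coarse ring right below the fine knob has been zeroed and must keep its setting, and nothing else on the bench may be disturbed.

Things in the scene. Friction and masses are not known exactly. Their poses are not given: they have to be found in the camera images.
- coupon_mid (a point): Centre (half-way up) of the loose corrosion coupon, a flat plain steel bar 140 x 20 mm and about 6 mm thick (the exact thickness is what the gauge is to measure), about 0.13 kg, lying flat on the bench; x along its length, z up. An 8 mm hole goes through it 60 mm from the centre towards -x; the +x end is plain.
- coupon_tip (a point): Middle of the coupon's plain end face, 70 mm from its centre along the coupon's +x.
- coarse_mark (a point): Index mark on the coarse ring, the outer of the gauge's two concentric knobs: a knurled ring 54 mm in diameter, 15 mm high; the mark is 26 mm from the spindle axis in its flat upper face, 115 mm above the bench. The ring turns about the vertical spindle axis against a friction of only 0.12 N m and carries the fine knob, so a finger that rubs on it drags it along.
- fine_knob_mid (a point): On the spindle axis, half-way up the fine knob, the inner and upper of the two knobs: round, knurled, 25 mm in diameter, its sides reaching from 119 to 143 mm above the bench; this point is 15 mm above the coarse ring's upper face. It turns about the vertical axis, clockwise seen from above lowers the foot by 2 mm a radian, and it stays where it is left.
- back_stop: Back stop of the gauge: a small dark steel angle fixed across the measuring table, 34 mm wide and 14 mm high. Its origin is the middle of the lower edge of its front face (which the coupon's end must meet), on the table's top, 18 mm behind the spindle axis; its -x points out of the throat, the way the coupon comes in; z up.
- foot: Foot of the spindle, a steel disc 17 mm in diameter; origin at the centre of its lower face, on the axis. It starts 1.1 to 2.9 mm above a coupon on the table (not known more exactly) and goes straight up or down as the fine knob turns. The knob turns against about 0.06 N m of friction; once the foot bears on the coupon it also pushes back, anticlockwise, with 0.002 N m for each newton of pressure.
- gauge: Thickness gauge, a fixed C-frame bench instrument, throat open to its -x; origin on the bench below the spindle axis, z up. An arm 38 mm wide (y) reaches forward over the table to 23 mm in front of the axis, its lower side 66 mm above the bench, with the knobs on top. The base is 84 mm wide, 17 mm high and reaches 82 mm in front of the axis.
- bottle: Bystander: white plastic sample bottle, 51 mm in diameter, 100 mm high; origin at the middle of its underside.
- dropper: Bystander: brown dropper bottle, 33 mm in diameter, 100 mm high; origin at the middle of its underside.
- bench_timer: Bystander: flat white timer 72 x 66 x 18 mm; origin at the middle of its underside.
- tape: Bystander: roll of tape, 96 mm in diameter, 25 mm high; origin at the middle of its underside.
- flask: Bystander: conical flask, 82 mm in diameter, 143 mm high; origin at the middle of its underside.
- dishes: Bystander: closed petri dish, 92 mm in diameter, 19 mm high; origin at the middle of its underside.
- table_front (a point): Middle of the front edge of the gauge's flat steel measuring table, in its top, 32 mm above the bench and 76 mm in front of the spindle axis (towards the gauge's -x); the table is 60 mm wide and 96 mm deep. A coupon at the stop has its centre 52 mm in front of the axis and overhangs the table by 46 mm, where it can be held at the sides.

How it is judged:
By the outcome, as a careful person would: the job done as asked, in the order asked, and still so for the second after the job is handed in, with the robot touching nothing.
It also fails if it takes over 70 s, if anything falls off the work surface, if the arm or the gripper's body presses on something with over 40 N, if the wrist force passes 120 N, or if a joint passes its speed limit or range.

## Robot

A 7-joint arm with a two-finger parallel gripper is mounted at the origin on a cart in front of the work surface, level with it; the furniture and walls round the work are solid. World frame = base frame: x ahead of the robot, y to its left, z up, the work surface at z = 0. Lengths are in m, angles in rad, forces in N, time in s.
With the tool pointing down it reaches from about 0.425 to 0.875 m from the base axis. Payload 4.7 kg.
Tool frame: the origin (TCP) lies between the finger pads; the fingertips stand 14 mm ahead of it and the grasp point (between the pads) lies 5 mm behind it; z points along the fingers, y is the line along which they close (so a half turn about z gives the same grasp; the last joint's range is limited). The gripper opens to 87 mm and grips with 3 to 60 N. Pads are 19 mm wide; open, the fingers measure 117 mm over their backs; the gripper's body (75 mm by 190 mm) begins 51 mm behind the grasp point.
Start: joints at [-1.309, 0.321, -0.07, 1.45, 0.023, 1.371, -0.057], TCP at [0.159, 0.63, 0.237] pointing down, gripper open.
Joint ranges: [-2.86, 2.86], [-0.3, 2.09], [-1.38, 1.24], [0.06, 2.45], [-1.56, 4.7], [0.09, 2.05], [-2.69, 2.69]. Speed limits (rad/s): [2.57, 2.57, 3.14, 3.14, 3.14, 3.14, 3.14].

## Interface

Orientations are given as a rotation vector (axis times angle).
In Python, from bench import get_state, get_image, camera_params, close_job gives the robot as it stands. The module is installed in compiled form; this text tells all that it offers.
- The arm moves only by the tool arm_command, never from a script. Its argument "motion" is a list of rows, each a list of 5 numbers: the finger opening in mm, from 0 to 87, then the shift along the tool's x, y, z in mm, then the turn about the tool's z in degrees. In form: [[gripper, x, y, z, spin], ...]. A call has 1 to 5 rows; each row is the pose to reach, as a shift and turn from the pose commanded when the call began, along the tool's axes at that moment; what a row does not reach only later rows make up. A row lasts 1/12 s, in which the tool goes at most 41.7 mm and 7.16 degrees, less where a joint would pass 70% of its speed; a pose out of reach is approached as far as the arm can. A call with a gripper value outside its range is refused whole. The fingers move at their own pace and stop on an object; "newtons" is the grip in N (left out, the last holds). Time passes only in rows, so rows that repeat a pose let the fingers close. It gives the time, the measured TCP pose, the force, the opening and the grip force at its end, in the units of the state.
- get_state(): the state, without advancing time (a new reading comes with each control period).
- get_image(name): name is "scene" or "top"; returns (picture, depth): 480x640x3 uint8, red, green, blue; 480x640 float32, m along the optical axis (not along the pixel's ray), 0 where there is no reading.
- camera_params(name): a dict with "intrinsics" (3x3 intrinsics, pixels), "extrinsics" (4x4, takes a point from camera to world coordinates). Camera axes: x right, y down, z forward; pixel columns grow to the right and rows downward; lengths in m; the calibration is good to about 2 mm. A picture is of the moment at which its call begins. camera_params takes no time and is no camera call.
- close_job(): hands the job in; it is judged then, once.
The state is a dict: "time": time; "joint_positions": joint angles; "qd": joint speeds; "joint_torque": joint torques, N m; "position": TCP position; "tool_rot": TCP orientation; "ft_force": force on the tool from outside, world axes, zero at the start; "torque": the same for the moment, N m; "grip_width": opening from 0.0 (shut) to 1.0 (fully open); "grip_force": force on a finger pad.
Only numpy, scipy, OpenCV 4.12 (cv2) and the standard library are available. Lean on these libraries where they do the work, as an engineer would, in place of code of your own. Each camera call takes 0.05 s, during which the arm holds its last target. There are 200 camera calls.

## Working session

There is one attempt and no reset: what is moved stays moved. The work goes in short steps, Python scripts to look and compute and a tool call to move; the robot and the scene stay as the last step left them, time stands still between calls to the robot, and variables do not carry over. Pictures are saved under pics/ and viewed, at most 11 in all, crops included, and the job is handed in when it is done.

Besides the shell and the picture viewer there is one more tool, called as name(argument=value, ...), one argument or row to a line, values as JSON. arm_command: Moves the arm, as the interface text tells. Its arguments: {"type":"object","properties":{"motion":{"type":"array"},"newtons":{"type":"number"}},"required":["motion"]}

```bash
mkdir -p pics
cat > h.py <<'E'
import numpy as np,cv2
from bench import *
def cloud(n):
    im,d=get_image(n);p=camera_params(n);K=np.array(p["intrinsics"]);T=np.array(p["extrinsics"])
    v,u=np.mgrid[:480,:640]
    c=np.stack([(u-K[0,2])/K[0,0]*d,(v-K[1,2])/K[1,1]*d,d],-1)
    w=c@T[:3,:3].T+T[:3,3]; w[d==0]=np.nan
    return im,w
def proj(n,P):
    p=camera_params(n);K=np.array(p["intrinsics"]);T=np.linalg.inv(np.array(p["extrinsics"]))
    q=K@(T[:3,:3]@np.array(P)+T[:3,3]);return q[:2]/q[2]
E
python3 - <<'E'
from h import *
for n in("scene","top"):
    im,w=cloud(n);cv2.imwrite(f"pics/{n}0.png",im[:,:,::-1]);np.save(n+"0.npy",w);print(camera_params(n))
s=get_state();print(s)
E
```

```text
{'intrinsics': array([[509.34410195,   0.        , 309.87863328],
       [  0.        , 509.34410195, 244.00298438],
       [  0.        ,   0.        ,   1.        ]]), 'extrinsics': array([[-0.89108507, -0.33286939,  0.30848885,  0.27033394],
       [-0.45382762,  0.65776913, -0.60114912,  0.62235583],
       [-0.0028103 , -0.67567576, -0.73719358,  0.9023417 ],
       [ 0.        ,  0.        ,  0.        ,  1.        ]])}
{'intrinsics': array([[612.59653734,   0.        , 317.80411674],
       [  0.        , 612.59653734, 236.43625952],
       [  0.        ,   0.        ,   1.        ]]), 'extrinsics': array([[-0.00504202, -0.99122858,  0.13206242,  0.40223907],
       [-0.99994451,  0.00621927,  0.00850339, -0.00672883],
       [-0.00925013, -0.13201222, -0.99120493,  1.54914176],
       [ 0.        ,  0.        ,  0.        ,  1.        ]])}
{'time': 0.1, 'joint_positions': array([-1.30890109,  0.32177436, -0.07007874,  1.45157194,  0.02256997,
        1.37081566, -0.05690584]), 'qd': array([-0.00152506, -0.00300331,  0.00158658, -0.00237741, -0.00017997,
       -0.00056662, -0.00132682]), 'joint_torque': array([ 2.21513660e-04, -4.92570448e+01, -4.05428158e-01, -3.13399673e+01,
       -6.41343347e-02,  3.94799060e-02,  7.57484622e-05]), 'position': array([0.15934397, 0.62966352, 0.23554476]), 'tool_rot': array([-3.88204894e-01, -3.11735954e+00,  2.79003346e-03]), 'ft_force': array([ 0.14038427,  0.14457953, -0.62313215]), 'torque': array([ 0.00186702, -0.04743524,  0.00554669]), 'grip_force': 0.0, 'grip_width': 0.9952851886195397}
```

View pics/scene0.png

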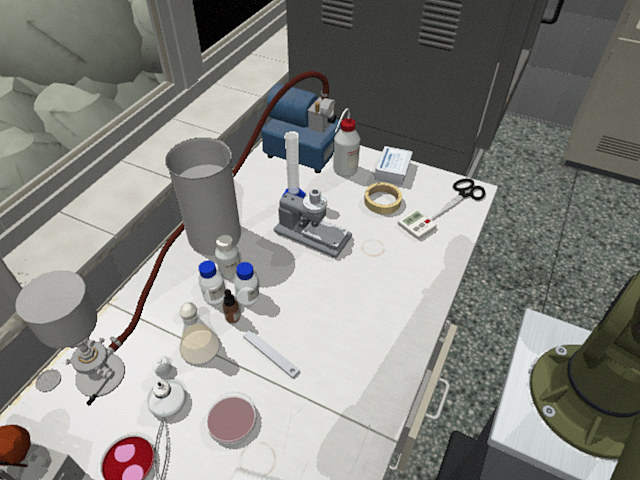

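View pics/top0.png

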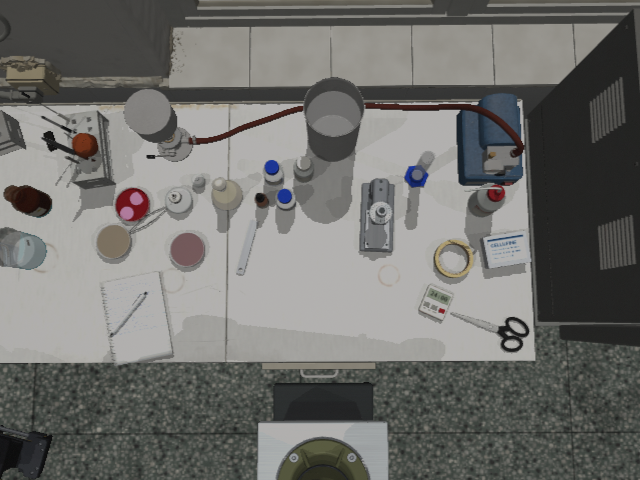

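The scene view shows the coupon at about (272,354), hole end at (293,373), and the gauge at (315,215) with its throat towards the robot. The top view shows the coupon from (253,222) to the hole end at (240,270), with the knob at (380,212) and the gauge base front at row 250.

```bash
cat > m.py <<'E'
from h import *
for n in("scene","top"):
    w=np.load(n+"0.npy");im=cv2.imread(f"pics/{n}0.png")
    W=w.reshape(-1,3);X,Y,Z=W.T
    c=proj(n,[.6,.15,0]);print(n)
    g=(X>.4)&(X<.9)&(Y>-.28)&(Y<0)
    # knob top
    for lo,hi in((.136,.148),(.108,.119),(.026,.037),(.012,.022)):
        k=g&(Z>lo)&(Z<hi)&(Y>-.2)&(Y<-.06); P=W[k]
        if len(P)>3: print(lo,len(P),"mean",P.mean(0).round(4),"rect",cv2.minAreaRect((P[:,:2]*1000).astype(np.float32)))
    # coupon: bright region near seed
    box=[(252,222),(240,270)] if n=="top" else [(245,335),(295,372)]
    m=np.zeros((480,640),np.uint8)
    cv2.line(m,*box,255,26 if n=="top" else 24)
    hsv=im.astype(int)
    k=(m.ravel()>0)&(Z>.003)&(Z<.02); P=W[k]
    print("coupon",len(P),P.mean(0).round(4) if len(P) else 0, cv2.minAreaRect((P[:,:2]*1000).astype(np.float32)) if len(P)>3 else 0)
    k=(m.ravel()>0)&(abs(Z)<.02);print("Z hist",np.histogram(Z[k],12))
t=cv2.imread("pics/top0.png");s=cv2.imread("pics/scene0.png")
a=cv2.resize(t[205:285,220:300],(400,400),interpolation=2);b=cv2.resize(t[170:260,335:425],(400,400),interpolation=2)
cv2.imwrite("pics/c1.png",np.hstack([a,b]))
a=cv2.resize(s[315:395,230:310],(400,400),interpolation=2);b=cv2.resize(s[165:265,265:365],(400,400),interpolation=2)
cv2.imwrite("pics/c2.png",np.hstack([a,b]))
E
python3 m.py
```

```text
scene
0.136 85 mean [ 0.6536 -0.1363  0.1422] rect ((723.2734375, -98.96533203125), (189.90982055664062, 31.4968204498291), 29.668935775756836)
0.108 248 mean [ 0.6464 -0.1327  0.1144] rect ((648.29296875, -137.77447509765625), (53.292633056640625, 51.770538330078125), 32.910518646240234)
0.026 815 mean [ 0.6289 -0.1346  0.0317] rect ((695.6986083984375, -121.27668762207031), (255.7012176513672, 75.04608154296875), 11.29079818725586)
0.012 672 mean [ 0.6526 -0.1165  0.0165] rect ((655.40234375, -139.67298889160156), (86.38693237304688, 175.94326782226562), 86.67120361328125)
coupon 652 [0.5817 0.1909 0.0059] ((578.0672607421875, 190.75088500976562), (49.89033508300781, 152.55165100097656), 76.5384292602539)
Z hist (array([ 15,  77, 276, 443, 352, 169,  99, 167, 189, 160,  44,  15]), array([-0.00557425, -0.00421046, -0.00284667, -0.00148288, -0.00011908,
        0.00124471,  0.0026085 ,  0.00397229,  0.00533608,  0.00669987,
        0.00806367,  0.00942746,  0.01079125]))
top
0.136 112 mean [ 0.6773 -0.1311  0.142 ] rect ((732.3685302734375, -107.01358795166016), (203.3893585205078, 3
[... 190 characters left out ...]
.026 596 mean [ 0.6149 -0.1371  0.0308] rect ((703.7785034179688, -120.60095977783203), (273.39459228515625, 70.69467163085938), 12.031929969787598)
0.012 626 mean [ 0.6576 -0.1374  0.0162] rect ((632.6268310546875, -144.90357971191406), (434.6595458984375, 110.23145294189453), 7.864526271820068)
coupon 415 [0.5856 0.1873 0.0059] ((587.2410888671875, 187.4124755859375), (67.42042541503906, 187.3555908203125), 75.65897369384766)
Z hist (array([  5,  14,  70, 191, 376, 417, 318, 246, 120,  62,  28,   7]), array([-0.01429675, -0.01188525, -0.00947375, -0.00706226, -0.00465076,
       -0.00223926,  0.00017224,  0.00258374,  0.00499524,  0.00740674,
        0.00981824,  0.01222974,  0.01464124]))
```

View pics/c1.png

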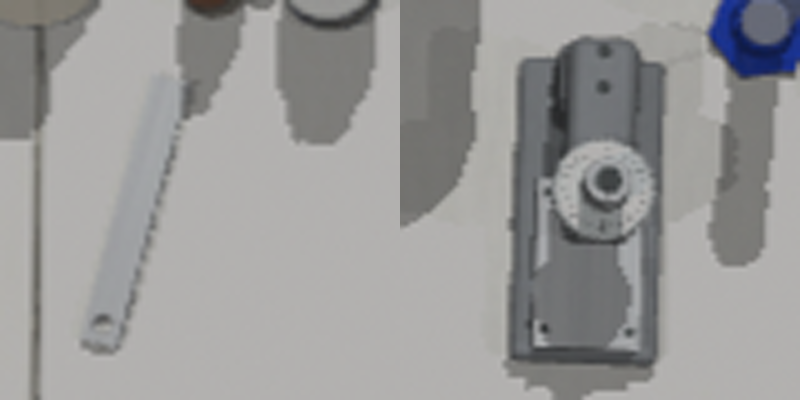

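View pics/c2.png

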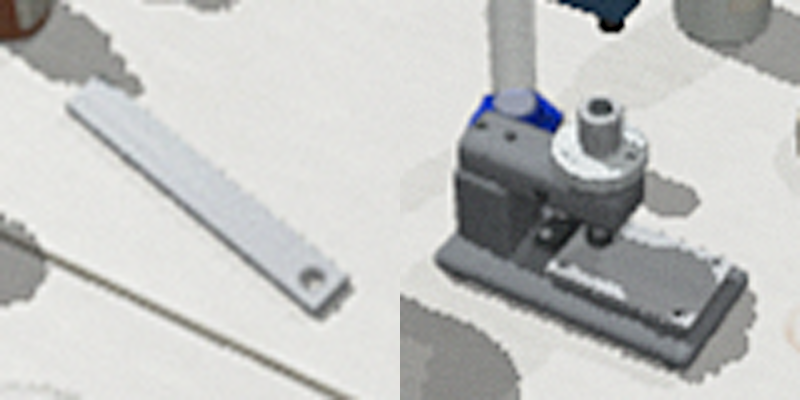

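```bash
cat >> h.py <<'E'
def ray(n,uv,z):
    p=camera_params(n);K=np.array(p["intrinsics"]);T=np.array(p["extrinsics"])
    d=T[:3,:3]@np.array([(uv[0]-K[0,2])/K[0,0],(uv[1]-K[1,2])/K[1,1],1]);o=T[:3,3]
    return (o+d*(z-o[2])/d[2])
E
python3 - <<'E'
from h import *
def f(n,c,sc,o,z):
    return ray(n,[(c[0]+.5)/sc-.5+o[0],(c[1]+.5)/sc-.5+o[1]],z)[:2]
for n,sc,o,pts in(("top",5,(220,205),[(152,73),(183,78),(82,345),(118,350)]),("scene",5,(230,315),[(67,105),(93,80),(320,312),(350,283)])):
    P=np.array([f(n,c,sc,o,.006) for c in pts]);print(n,P.round(4).tolist());a=(P[0]+P[1])/2;b=(P[2]+P[3])/2
    print("mid",P.mean(0).round(4),"len",np.linalg.norm(a-b),"yaw",np.degrees(np.arctan2(*(a-b)[::-1])))
for n,sc,o,k,r,t in(("top",400/90,(335,170),(208,180),(204,190),[(133,346),(240,348)]),("scene",4,(265,165),(200,107),(200,155),[(285,325),(332,262)])):
    print(n,"knob",f(n,k,sc,o,.143),"ring",f(n,r,sc,o,.115),"table",[f(n,c,sc,o,.032) for c in t])
# base outline from depth-independent bounds: front corners
for n,sc,o,c in(("top",400/90,(335,170),[(110,358),(256,362)]),("scene",4,(265,165),[(275,355),(345,275)])):
    print(n,"base",[f(n,x,sc,o,.017) for x in c])
s=get_state();from scipy.spatial.transform import Rotation as R;print(R.from_rotvec(s["tool_rot"]).as_matrix().round(3))
E
```

```text
top [[0.6533, 0.1794], [0.6506, 0.1636], [0.5145, 0.2135], [0.5119, 0.1953]]
mid [0.5826 0.1879] len 0.14263408919684026 yaw -13.321678805266984
scene [[0.6522, 0.1803], [0.649, 0.1652], [0.5157, 0.2153], [0.5111, 0.1991]]
mid [0.582 0.19 ] len 0.1414181306283312 yaw -14.08136429806559
top knob [ 0.65044703 -0.14298541] ring [ 0.64998919 -0.1434644 ] table [array([ 0.57593752, -0.10998041]), array([ 0.57444438, -0.16986072])]
scene knob [ 0.65100163 -0.14374024] ring [ 0.64680727 -0.13562841] table [array([ 0.57830435, -0.10925513]), array([ 0.57480219, -0.16774347])]
top base [array([ 0.57090297, -0.09789619]), array([ 0.5681286 , -0.18034725])]
scene base [array([ 0.57883749, -0.09793471]), array([ 0.56863675, -0.1749573 ])]
[[-0.969  0.245 -0.   ]
 [ 0.245  0.969 -0.002]
 [-0.    -0.002 -1.   ]]
```

Coupon centre is about (0.5825, 0.189), yaw about -13.5°. The gauge axis is at about (0.6505, -0.143), yaw about -2°. First I move above the coupon's hole end.

arm_command(
  motion=[
    [87,-471,-324,0,0],
    [87,-471,-324,0,0],
    [87,-471,-324,0,0],
    [87,-471,-324,0,0],
    [87,-471,-324,0,0],
  ],
)

```text
time: 0.52
position: [0.2978, 0.4717, 0.2361]
tool_rot: [-0.388, -3.117, 0.001]
ft_force: [1.1, 0.8, -0.6]
grip_width: 1.001
grip_force: 0.0
```

Run:
```python
from h import *
for n in("scene","top"):
    W=np.load(n+"0.npy").reshape(-1,3);X,Y,Z=W.T
    r=np.hypot(X-.6505,Y+.143)
    for a in(.05,.08,.1,.12,.14,.17,.2): 
        k=(r<a)&(Z>.15);print(n,a,k.sum(),W[k][Z[k].argmax()].round(3) if k.sum() else "")
```

```text
scene 0.05 0 
scene 0.08 0 
scene 0.1 0 
scene 0.12 0 
scene 0.14 80 [ 0.748 -0.239  0.194]
scene 0.17 266 [ 0.765 -0.257  0.195]
scene 0.2 747 [ 0.822 -0.079  0.245]
top 0.05 0 
top 0.08 0 
top 0.1 0 
top 0.12 0 
top 0.14 28 [ 0.749 -0.241  0.194]
top 0.17 164 [ 0.767 -0.259  0.195]
top 0.2 536 [ 0.798 -0.039  0.246]
```

arm_command(
  motion=[
    [87,-299,-206,0,0],
    [87,-299,-206,0,0],
    [87,-299,-206,0,0],
    [87,-299,-206,0,0],
    [87,-299,-206,0,0],
  ],
)

```text
time: 0.93
position: [0.435, 0.315, 0.2364]
tool_rot: [-0.388, -3.117, -0.0]
ft_force: [0.2, 0.7, -0.4]
grip_width: 1.0
grip_force: 0.0
```

arm_command(
  motion=[
    [87,-128,-88,0,0],
    [87,-128,-88,0,0],
    [87,-128,-88,50,0],
    [87,-128,-88,100,0],
    [87,-128,-88,100,0],
  ],
)

```text
time: 1.35
position: [0.5384, 0.1988, 0.1381]
tool_rot: [0.392, 3.114, 0.003]
ft_force: [0.3, 0.7, -0.7]
grip_width: 0.999
grip_force: 0.0
```

arm_command(
  motion=[
    [50,0,0,0,0],
    [50,0,0,0,0],
    [50,0,0,0,0],
  ],
)

```text
time: 1.6
position: [0.5362, 0.2022, 0.1391]
tool_rot: [0.387, 3.117, 0.002]
ft_force: [0.9, 0.4, 0.6]
grip_width: 0.858
grip_force: 0.0
```

Run:
```python
from h import *
s=get_state();print(s["position"],s["joint_positions"].round(3),s["torque"])
im,w=cloud("scene");cv2.imwrite("pics/s1.png",cv2.resize(im[270:420,200:400,::-1],(800,600),interpolation=2))
```

```text
[0.53624049 0.20217169 0.1391239 ] [-0.69   0.229  0.324  1.781 -0.08   1.144  0.983] [ 0.05338209 -0.02078987 -0.03259862]
```

View pics/s1.png

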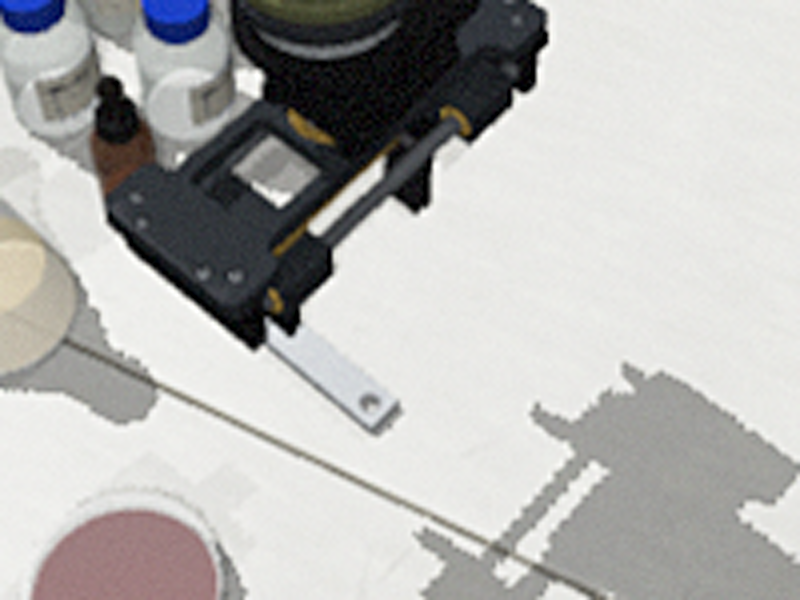

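The crop shows the open gripper over the coupon, with the hole end sticking out at (372,402) and bystanders clear. Descending.

arm_command(
  motion=[
    [50,0,-2,35,0.5],
    [50,0,-2,70,0.5],
    [50,0,-2,100,0.5],
    [50,0,-2,115,0.5],
    [50,0,-2,120,0.5],
  ],
)

```text
time: 2.07
position: [0.5343, 0.2006, 0.0172]
tool_rot: [-0.397, -3.115, 0.0]
ft_force: [0.0, -0.8, 1.2]
grip_width: 0.585
grip_force: 0.0
```

arm_command(
  motion=[
    [50,0,0,0,0],
    [50,0,0,0,0],
    [50,0,0,0,0],
  ],
)

```text
time: 2.32
position: [0.5374, 0.2002, 0.0206]
tool_rot: [0.4, 3.112, 0.004]
ft_force: [-0.7, 0.1, 0.2]
grip_width: 0.569
grip_force: 0.0
```

arm_command(
  motion=[
    [50,0,0,4.5,-1],
    [35,0,0,4.5,-1],
    [20,0,0,4.5,-1],
    [20,0,0,4.5,-1],
    [20,0,0,4.5,-1],
  ],
  newtons=20,
)

```text
time: 2.73
position: [0.5364, 0.1988, 0.0145]
tool_rot: [0.375, 3.118, 0.001]
ft_force: [-1.2, -1.3, 6.5]
grip_width: 0.353
grip_force: 2.9
```

arm_command(
  motion=[
    [10,0,0,0,0],
    [10,0,0,0,0],
    [10,0,0,0,0],
    [10,0,0,0,0],
    [10,0,0,0,0],
  ],
  newtons=45,
)

```text
time: 3.15
position: [0.5365, 0.199, 0.0145]
tool_rot: [0.375, 3.118, 0.001]
ft_force: [-0.3, -2.1, 6.0]
grip_width: 0.225
grip_force: 45.8
```

arm_command(
  motion=[
    [10,0,0,-15,0],
    [10,0,0,-40,0],
    [10,0,0,-62,0],
    [10,0,0,-62,0],
    [10,0,0,-62,0],
  ],
)

```text
time: 3.57
position: [0.5362, 0.1994, 0.0763]
tool_rot: [0.374, 3.118, 0.002]
ft_force: [1.1, -0.2, -2.4]
grip_width: 0.219
grip_force: 45.0
```

Run:
```python
from h import *
s=get_state();print(s["position"],s["joint_positions"].round(3),s["ft_force"],s["grip_width"])
im,w=cloud("scene");cv2.imwrite("pics/s2.png",cv2.resize(im[250:400,200:400,::-1],(800,600),interpolation=2))
```

```text
[0.53616849 0.19942059 0.07630331] [-0.677  0.294  0.318  1.841 -0.107  1.021  1.016] [ 1.08733218 -0.16816973 -2.37446737] 0.21939078897473374
```

View pics/s2.png

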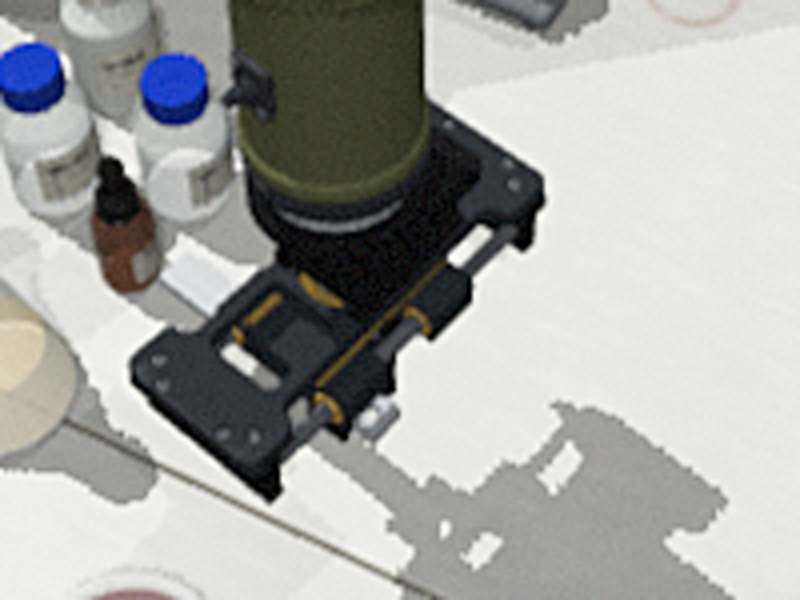

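Both coupon ends are visible in the gripper, with the tip at (165,275) and the hole end at (380,415). It is held. Carrying it to the gauge.

arm_command(
  motion=[
    [10,30,-20,0,0],
    [10,22,-60,0,-3],
    [10,15,-100,0,-6],
    [10,7,-140,0,-9],
    [10,0,-175,0,-11.7],
  ],
)

```text
time: 4.03
position: [0.4922, 0.0264, 0.0738]
tool_rot: [-0.051, -3.138, 0.002]
ft_force: [1.3, -0.7, -2.3]
grip_width: 0.217
grip_force: 45.0
```

Run:
```python
from h import *
s=get_state();print(s["position"],s["tool_rot"],s["joint_positions"].round(3))
```

```text
[0.49215224 0.02640218 0.07384162] [-5.08410443e-02 -3.13791960e+00  1.60182048e-03] [-0.492  0.143  0.411  2.029 -0.067  0.986  1.491]
```

arm_command(
  motion=[
    [10,3,-40,0,0],
    [10,3,-80,0,0],
    [10,3,-120,0,0],
    [10,3,-150,0,0],
    [10,3,-167,0,0],
  ],
)

```text
time: 4.45
position: [0.4832, -0.1424, 0.0741]
tool_rot: [-0.063, -3.138, 0.002]
ft_force: [0.7, -1.0, -0.9]
grip_width: 0.222
grip_force: 45.0
```

arm_command(
  motion=[
    [10,0,0,0,0],
    [10,0,0,0,0],
    [10,0,0,0,0],
  ],
)

```text
time: 4.7
position: [0.4847, -0.1365, 0.0744]
tool_rot: [-0.053, -3.139, -0.001]
ft_force: [-0.3, 0.0, -1.6]
grip_width: 0.223
grip_force: 45.0
```

Run:
```python
from h import *
s=get_state();print(s["position"],s["tool_rot"],s["joint_positions"].round(3))
im,w=cloud("scene");im2,w2=cloud("top");np.save("s3.npy",w);np.save("t3.npy",w2)
a=cv2.resize(im[180:280,270:370,::-1],(400,400),interpolation=2);b=cv2.resize(im2[185:285,325:425,::-1],(400,400),interpolation=2)
cv2.imwrite("pics/s3.png",np.hstack([a,b]))
```

```text
[ 0.48471462 -0.13648209  0.07438498] [-5.29329501e-02 -3.13876210e+00 -1.41573874e-03] [-0.277  0.172  0.541  2.008 -0.106  0.991  1.853]
```

View pics/s3.png

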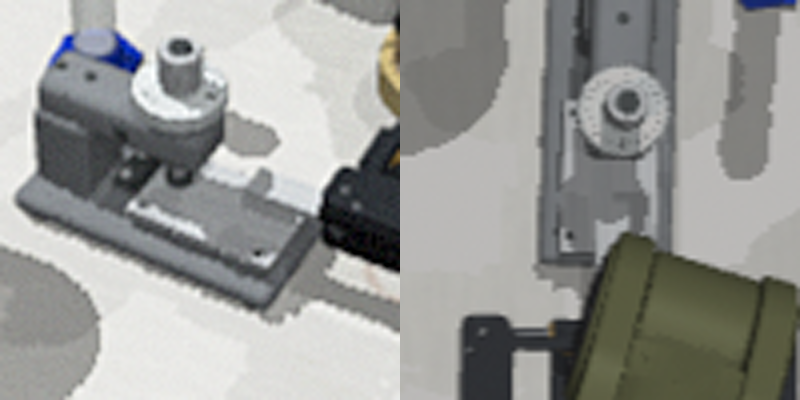

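Run:
```python
from h import *
print(proj("scene",[.602,-.1406,.066]),proj("top",[.602,-.1406,.066]))
for n in("s3","t3"):
    W=np.load(n+".npy").reshape(-1,3);X,Y,Z=W.T
    k=(X>.535)&(X<.622)&(Y>-.17)&(Y<-.11)&(Z>.05)&(Z<.08);P=W[k]
    print(n,k.sum(),P.min(0).round(4),P.max(0).round(4))
    A=np.c_[P[:,:2]-[.58,-.14],np.ones(len(P))];print("plane",np.linalg.lstsq(A,P[:,2],rcond=None)[0])
    for lo in np.arange(.54,.62,.01):
        q=P[(P[:,0]>lo)&(P[:,0]<lo+.01)]
        if len(q)>3: print(lo.round(3),len(q),q[:,1].min().round(4),q[:,1].max().round(4),q[:,2].mean().round(4))
```

```text
[332.82944874 223.60585718] [377.85188233 235.18738322]
s3 151 [ 0.5574 -0.149   0.0578] [ 0.6031 -0.1267  0.0689]
plane [-0.01776509 -0.11402196  0.0645479 ]
0.55 5 -0.1376 -0.1267 0.0636
0.56 33 -0.146 -0.1274 0.0642
0.57 35 -0.1471 -0.1275 0.0643
0.58 34 -0.1489 -0.1274 0.0644
0.59 35 -0.1487 -0.1273 0.0635
0.6 9 -0.149 -0.1269 0.0639
t3 86 [ 0.5631 -0.1489  0.0547] [ 0.604  -0.1305  0.0714]
plane [-0.09367278  0.0093402   0.06487761]
0.57 14 -0.1404 -0.1305 0.0653
0.58 28 -0.1487 -0.1306 0.0653
0.59 32 -0.1489 -0.1308 0.0636
0.6 9 -0.1488 -0.1314 0.061
```

The coupon is level over the table with its tip at x≈0.603, on the gauge's centre line. Lowering it until it touches.

arm_command(
  motion=[
    [10,0,0,15,0],
    [10,0,0,24,0],
    [10,0,0,24,0],
  ],
)

```text
time: 5.05
position: [0.4838, -0.1363, 0.0495]
tool_rot: [-0.051, -3.137, -0.001]
ft_force: [-0.9, -0.9, -1.5]
grip_width: 0.219
grip_force: 45.0
```

arm_command(
  motion=[
    [10,0,0,1,0],
    [10,0,0,1,0],
  ],
)

```text
time: 5.22
position: [0.4856, -0.1376, 0.0506]
tool_rot: [-0.054, -3.141, -0.0]
ft_force: [0.2, 0.2, -1.6]
grip_width: 0.222
grip_force: 45.0
```

arm_command(
  motion=[
    [10,0,0,1,0],
    [10,0,0,1,0],
  ],
)

```text
time: 5.38
position: [0.4858, -0.1379, 0.05]
tool_rot: [0.055, 3.14, 0.0]
ft_force: [-0.1, -0.4, -1.6]
grip_width: 0.218
grip_force: 45.0
```

arm_command(
  motion=[
    [10,0,0,1,0],
    [10,0,0,1,0],
  ],
)

```text
time: 5.55
position: [0.4856, -0.138, 0.0488]
tool_rot: [0.055, 3.141, 0.0]
ft_force: [1.0, -0.2, -2.2]
grip_width: 0.22
grip_force: 45.0
```

arm_command(
  motion=[
    [10,0,0,1,0],
    [10,0,0,1,0],
    [10,0,0,1,0],
  ],
)

```text
time: 5.8
position: [0.4855, -0.1379, 0.0476]
tool_rot: [0.055, 3.141, 0.0]
ft_force: [-0.5, 0.6, -1.0]
grip_width: 0.222
grip_force: 45.0
```

arm_command(
  motion=[
    [10,0,0,1,0],
    [10,0,0,1,0],
    [10,0,0,1,0],
  ],
)

```text
time: 6.05
position: [0.4856, -0.138, 0.0466]
tool_rot: [0.055, 3.141, 0.0]
ft_force: [0.0, 0.0, -0.5]
grip_width: 0.222
grip_force: 45.0
```

arm_command(
  motion=[
    [10,0,0,0.6,0],
    [10,0,0,0.6,0],
    [10,0,0,0.6,0],
  ],
)

```text
time: 6.3
position: [0.4856, -0.138, 0.0461]
tool_rot: [0.055, 3.141, 0.0]
ft_force: [0.2, -0.2, -0.3]
grip_width: 0.221
grip_force: 45.0
```

arm_command(
  motion=[
    [10,0,0,0.7,0],
    [10,0,0,0.7,0],
    [10,0,0,0.7,0],
  ],
)

```text
time: 6.55
position: [0.4856, -0.138, 0.0454]
tool_rot: [0.055, 3.141, 0.0]
ft_force: [-0.5, -0.6, 0.7]
grip_width: 0.221
grip_force: 45.0
```

arm_command(
  motion=[
    [10,-10,0,0,0],
    [10,-20,0,0,0],
    [10,-20,0,0,0],
  ],
)

```text
time: 6.8
position: [0.5086, -0.1385, 0.0459]
tool_rot: [0.053, 3.138, -0.001]
ft_force: [1.0, 0.5, 0.4]
grip_width: 0.222
grip_force: 45.0
```

arm_command(
  motion=[
    [10,-10,0,0,0],
    [10,-20,0,0,0],
    [10,-28,0,0,0],
    [10,-33,0,0,0],
    [10,-33,0,0,0],
  ],
)

```text
time: 7.22
position: [0.5404, -0.1399, 0.0457]
tool_rot: [0.054, 3.139, -0.001]
ft_force: [-0.1, 0.2, 3.7]
grip_width: 0.219
grip_force: 45.0
```

arm_command(
  motion=[
    [10,-1.5,0,0,0],
    [10,-3,0,0,0],
    [10,-3,0,0,0],
  ],
)

```text
time: 7.47
position: [0.5407, -0.1399, 0.0454]
tool_rot: [-0.055, -3.139, -0.001]
ft_force: [-5.1, -0.3, 5.6]
grip_width: 0.221
grip_force: 45.0
```

arm_command(
  motion=[
    [10,0,0,0,0],
    [10,0,0,0,0],
    [10,0,0,0,0],
  ],
)

```text
time: 7.72
position: [0.5407, -0.1399, 0.0455]
tool_rot: [-0.055, -3.14, -0.001]
ft_force: [-4.0, -0.2, 5.9]
grip_width: 0.219
grip_force: 45.0
```

Run:
```python
from h import *
s=get_state();print(s["position"],s["ft_force"],s["torque"])
im,w=cloud("scene");im2,w2=cloud("top")
for n,W in(("s",w),("t",w2)):
    P=W.reshape(-1,3);X,Y,Z=P.T
    k=(X>.585)&(X<.622)&(Y>-.17)&(Y<-.11)&(Z>.02)&(Z<.06)
    for lo in np.arange(-.17,-.11,.005):
        q=P[k&(Y>lo)&(Y<lo+.005)]
        if len(q)>2: print(n,lo.round(3),len(q),q[:,2].mean().round(4),end="; ")
    print()
cv2.imwrite("pics/s4.png",cv2.resize(im[180:270,275:395,::-1],(800,600),interpolation=2))
```

```text
[ 0.54066588 -0.13990894  0.0454835 ] [-4.02633191 -0.16835268  5.92967629] [0.02421536 0.67316198 0.03084216]
s -0.135 3 0.0336; s -0.13 7 0.033; s -0.125 6 0.031; s -0.12 7 0.0317; s -0.115 38 0.0282; 
t -0.13 4 0.0328; t -0.125 15 0.0338; t -0.12 23 0.0309; t -0.115 24 0.0299;
```

View pics/s4.png

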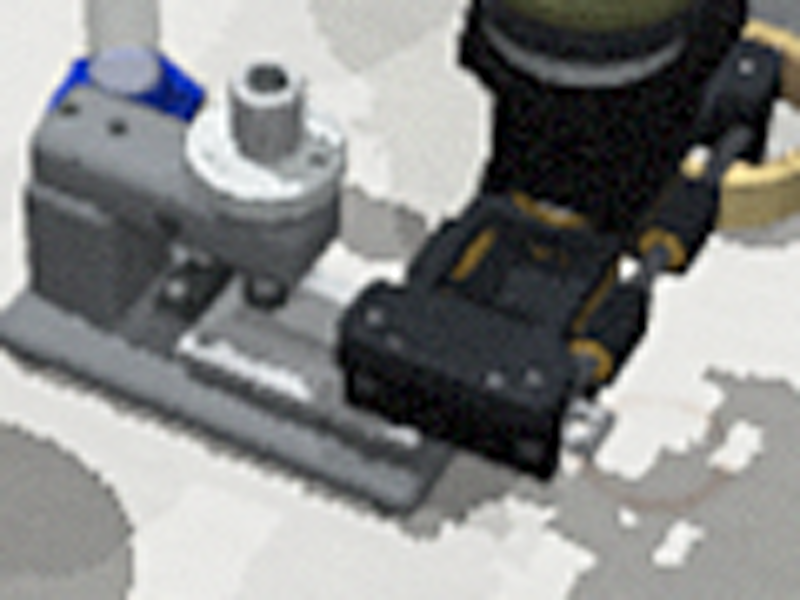

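Run:
```python
from h import *
f=lambda u,v,z:ray("scene",[275+(u+.5)*.15-.5,180+(v+.5)*.15-.5],z).round(4)
print("hole",f(588,435,.038),"end corner",f(612,415,.038),f(575,462,.038))
d=np.array([.9985,-.035])
for s in(-22.5,117.5):
    p=np.array([.5407,-.1399])+d*s/1000;q=proj("scene",[*p,.038]);print(s,p,((q-[275,180]+.5)/.15-.5).round())
for nm,P in(("stop front",[.6685,-.1436,.032]),("stop top",[.6685,-.1436,.046]),("foot",[.6505,-.143,.040]),("foot front",[.642,-.143,.040]),("table back L",[.6705,-.1137,.032])):
    q=proj("scene",P);print(nm,((q-[275,180]+.5)/.15-.5).round())
```

```text
hole [ 0.5224 -0.1351  0.038 ] end corner [ 0.5187 -0.1475  0.038 ] [ 0.5215 -0.1215  0.038 ]
-22.5 [ 0.51823375 -0.1391125 ] [604. 431.]
117.5 [ 0.65802375 -0.1440125 ] [249. 292.]
stop front [222. 296.]
stop top [222. 268.]
foot [266. 297.]
foot front [287. 305.]
table back L [179. 347.]
```

The hole end is at about (590,425), which puts the tip at x≈0.659. That is under the foot but about 9 mm short of the stop. I pressed the overhang slightly low, so the tip is tilting up against the foot. I'll back off, raise the coupon to level and retry.

arm_command(
  motion=[
    [10,4,0,-0.3,0],
    [10,10,0,-0.6,0],
    [10,17,0,-1,0],
    [10,23,0,-1,0],
    [10,23,0,-1,0],
  ],
)

```text
time: 8.23
position: [0.5163, -0.139, 0.0459]
tool_rot: [-0.056, -3.139, -0.001]
ft_force: [-1.2, -1.2, 1.3]
grip_width: 0.217
grip_force: 45.0
```

arm_command(
  motion=[
    [10,0,0,0,0],
    [10,0,0,0,0],
  ],
)

```text
time: 8.4
position: [0.5176, -0.139, 0.046]
tool_rot: [-0.055, -3.14, -0.001]
ft_force: [-1.3, -0.0, 2.0]
grip_width: 0.22
grip_force: 45.0
```

Run:
```python
from h import *
from scipy.spatial.transform import Rotation as R
s=get_state();print(s["position"],s["ft_force"],s["torque"],R.from_rotvec(s["tool_rot"]).as_matrix().round(4)[2])
print((R.from_rotvec(s["tool_rot"]).as_matrix()[:,0]).round(3))
w=np.nanmean([cloud("scene")[1] for _ in range(6)],0)
P=w.reshape(-1,3);X,Y,Z=P.T
for lo in np.arange(.50,.66,.01):
    q=P[(X>lo)&(X<lo+.01)&(abs(Y+.141)<.006)&(Z>.02)&(Z<.055)]
    if len(q)>2: print(lo.round(3),len(q),q[:,2].mean().round(4))
k=(X>.58)&(X<.66)&(Y>-.122)&(Y<-.114)&(Z>.02)&(Z<.04);print("table",k.sum(),np.median(Z[k]))
```

```text
[ 0.51764975 -0.13898795  0.04604945] [-1.34285697 -0.02546847  1.99252368] [ 0.01884164  0.32579829 -0.08293258] [ 1.4e-03  4.0e-04 -1.0e+00]
[-0.999  0.035  0.001]
0.5 15 0.0366
0.59 4 0.0384
0.6 16 0.0386
0.61 16 0.0385
0.62 15 0.0385
0.63 12 0.0374
0.64 28 0.0381
0.65 15 0.0376
0.66 24 0.0354
table 84 0.03172056570162985<stdin>:5: RuntimeWarning: Mean of empty slice
```

arm_command(
  motion=[
    [10,0,0,-1,0],
    [10,0,0,-1,0],
    [10,0,0,-1,0],
  ],
)

```text
time: 8.95
position: [0.5187, -0.139, 0.0472]
tool_rot: [0.055, 3.141, -0.0]
ft_force: [-0.2, 0.4, -1.4]
grip_width: 0.218
grip_force: 45.0
```

arm_command(
  motion=[
    [10,-6,0,0,0],
    [10,-12,0,0,0],
    [10,-16,0,0,0],
    [10,-18,0,0,0],
    [10,-18,0,0,0],
  ],
)

```text
time: 9.37
position: [0.5373, -0.1397, 0.0473]
tool_rot: [0.054, 3.141, -0.001]
ft_force: [0.6, -0.3, -0.7]
grip_width: 0.22
grip_force: 45.0
```

arm_command(
  motion=[
    [28,0,0,0,0],
    [28,0,0,0,0],
    [28,0,0,0,0],
  ],
)

```text
time: 9.62
position: [0.5365, -0.1398, 0.0475]
tool_rot: [0.055, 3.141, 0.0]
ft_force: [0.2, -0.2, -0.5]
grip_width: 0.306
grip_force: 0.0
```

arm_command(
  motion=[
    [28,0,0,0.5,0],
    [16,0,0,0.5,0],
    [10,0,0,0.5,0],
    [10,0,0,0.5,0],
    [10,0,0,0.5,0],
  ],
  newtons=15,
)

```text
time: 10.03
position: [0.5365, -0.1397, 0.0469]
tool_rot: [0.055, 3.141, 0.0]
ft_force: [-0.0, 0.5, -0.4]
grip_width: 0.221
grip_force: 15.0
```

```bash
python3 -W ignore - <<'E'
from h import *
s=get_state();print(s["position"],s["ft_force"],s["grip_width"])
w=np.nanmean([cloud("scene")[1] for _ in range(6)],0)
P=w.reshape(-1,3);X,Y,Z=P.T
for lo in np.arange(.50,.66,.01):
    q=P[(X>lo)&(X<lo+.01)&(abs(Y+.141)<.006)&(Z>.02)&(Z<.055)]
    if len(q)>2: print(lo.round(3),len(q),q[:,2].mean().round(4))
E
```

```text
[ 0.53646761 -0.13968757  0.04688457] [-0.02471254  0.51758855 -0.35443351] 0.22112487885029852
0.51 12 0.0374
0.52 13 0.0361
0.61 4 0.038
0.62 15 0.0385
0.63 14 0.0381
0.64 20 0.0429
0.65 9 0.0422
0.66 27 0.0359
```

arm_command(
  motion=[
    [10,-3,0,0,0],
    [10,-6,0,0,0],
    [10,-9,0,0,0],
    [10,-10,0,0,0],
    [10,-10,0,0,0],
  ],
)

```text
time: 10.75
position: [0.5471, -0.1401, 0.0468]
tool_rot: [0.054, 3.14, -0.0]
ft_force: [-0.5, 1.1, 0.1]
grip_width: 0.227
grip_force: 15.0
```

arm_command(
  motion=[
    [10,-1,0,0,0],
    [10,-2,0,0,0],
    [10,-2,0,0,0],
  ],
)

```text
time: 11.0
position: [0.5485, -0.1401, 0.0468]
tool_rot: [-0.055, -3.141, -0.0]
ft_force: [-1.3, 0.5, 1.9]
grip_width: 0.231
grip_force: 15.0
```

arm_command(
  motion=[
    [10,-1,0,0,0],
    [10,-1,0,0,0],
    [10,-1,0,0,0],
  ],
)

```text
time: 11.25
position: [0.5495, -0.1402, 0.0469]
tool_rot: [0.055, 3.141, 0.0]
ft_force: [-1.6, 0.6, 0.6]
grip_width: 0.225
grip_force: 15.0
```

arm_command(
  motion=[
    [10,-1,0,0,0],
    [10,-1,0,0,0],
    [10,-1,0,0,0],
  ],
)

```text
time: 11.5
position: [0.5504, -0.1402, 0.0468]
tool_rot: [-0.055, -3.141, -0.0]
ft_force: [-2.3, -1.3, 1.9]
grip_width: 0.223
grip_force: 15.0
```

arm_command(
  motion=[
    [10,-1,0,0,0],
    [10,-1,0,0,0],
    [10,-1,0,0,0],
  ],
)

```text
time: 11.75
position: [0.5505, -0.1403, 0.0468]
tool_rot: [-0.055, -3.139, -0.001]
ft_force: [-4.8, -0.9, 4.8]
grip_width: 0.227
grip_force: 15.0
```

arm_command(
  motion=[
    [10,-1,0,0,0],
    [10,-1,0,0,0],
    [10,-1,0,0,0],
  ],
)

```text
time: 12.0
position: [0.5505, -0.1403, 0.0467]
tool_rot: [-0.055, -3.137, -0.001]
ft_force: [-7.7, 0.9, 6.4]
grip_width: 0.227
grip_force: 15.0
```

arm_command(
  motion=[
    [10,1.5,0,0,0],
    [10,1.5,0,0,0],
  ],
)

```text
time: 12.17
position: [0.5505, -0.1402, 0.0467]
tool_rot: [-0.055, -3.14, -0.0]
ft_force: [-3.7, 0.5, 3.3]
grip_width: 0.228
grip_force: 15.0
```

arm_command(
  motion=[
    [30,0,0,0,0],
    [40,0,0,0,0],
    [40,0,0,0,0],
    [40,0,0,0,0],
    [40,0,0,0,0],
  ],
)

```text
time: 12.58
position: [0.5514, -0.1402, 0.0469]
tool_rot: [0.054, 3.14, -0.0]
ft_force: [0.3, -0.7, 0.5]
grip_width: 0.438
grip_force: 0.0
```

arm_command(
  motion=[
    [40,0,0,-30,0],
    [40,10,0,-65,0],
    [40,20,0,-100,0],
    [40,20,0,-135,0],
    [40,20,0,-150,0],
  ],
)

```text
time: 13.0
position: [0.5328, -0.1404, 0.2019]
tool_rot: [0.056, 3.134, 0.0]
ft_force: [1.3, -0.3, 0.4]
grip_width: 0.458
grip_force: 0.0
```

```bash
python3 -W ignore - <<'E'
from h import *
s=get_state();print(s["position"],s["tool_rot"],s["joint_positions"].round(3))
im,w=cloud("scene")
cv2.imwrite("pics/s5.png",cv2.resize(im[180:270,275:395,::-1],(800,600),interpolation=2))
E
```

```text
[ 0.53276462 -0.14037665  0.20190028] [5.55713877e-02 3.13368044e+00 7.32412072e-06] [-0.298  0.131  0.555  1.772 -0.074  1.252  1.811]
```

View pics/s5.png

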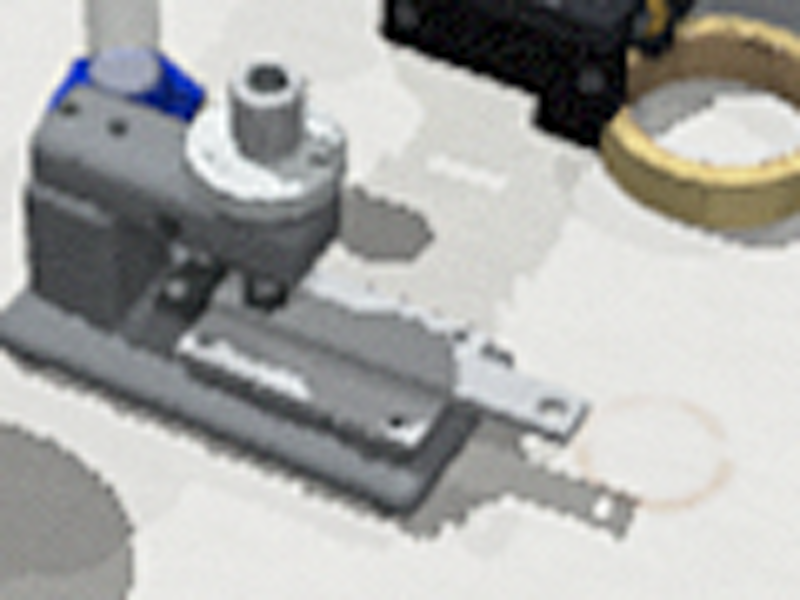

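Run:
```python
from h import *
f=lambda u,v,z:ray("scene",[275+(u+.5)*.15-.5,180+(v+.5)*.15-.5],z).round(4)
print("hole",f(555,405,.038),"corners",f(592,405,.038),f(567,436,.038),"knob top",f(268,77,.143))
```

```text
hole [ 0.5382 -0.1429  0.038 ] corners [ 0.5267 -0.1487  0.038 ] [ 0.5287 -0.1314  0.038 ] knob top [ 0.6511 -0.1446  0.143 ]
```

arm_command(
  motion=[
    [45,-40,0,0,0],
    [45,-80,0,0,0],
    [45,-110,1,0,0],
    [45,-118,1,0,0],
    [45,-118,1,0,0],
  ],
)

```text
time: 13.47
position: [0.6504, -0.1419, 0.195]
tool_rot: [-0.052, -3.14, 0.002]
ft_force: [-0.3, -0.4, 0.2]
grip_width: 0.511
grip_force: 0.0
```

arm_command(
  motion=[
    [45,0,0,0,0],
    [45,0,0,0,0],
    [45,0,0,0,0],
  ],
)

```text
time: 13.72
position: [0.6477, -0.1432, 0.1971]
tool_rot: [-0.057, -3.141, -0.001]
ft_force: [0.3, -0.1, 0.2]
grip_width: 0.515
grip_force: 0.0
```

arm_command(
  motion=[
    [45,-3,-0.5,20,0],
    [45,-3,-0.5,40,0],
    [45,-3,-0.5,52,0],
    [45,-3,-0.5,56,0],
    [45,-3,-0.5,56,0],
  ],
)

```text
time: 14.13
position: [0.6507, -0.143, 0.1399]
tool_rot: [-0.055, -3.139, -0.001]
ft_force: [0.6, 0.2, 0.4]
grip_width: 0.514
grip_force: 0.0
```

arm_command(
  motion=[
    [45,0,0,0,0],
    [45,0,0,0,0],
    [45,0,0,0,0],
  ],
)

```text
time: 14.38
position: [0.6526, -0.1435, 0.1422]
tool_rot: [0.055, 3.139, -0.0]
ft_force: [0.6, -0.1, -0.2]
grip_width: 0.514
grip_force: 0.0
```

Run:
```python
from h import *
s=get_state();print(s["position"],s["tool_rot"],s["joint_positions"].round(3),s["ft_force"],s["torque"])
im,w=cloud("top");im2,w=cloud("scene")
a=cv2.resize(im[170:250,340:420,::-1],(400,400),interpolation=2);b=cv2.resize(im2[170:230,285:345,::-1],(400,400),interpolation=2)
cv2.imwrite("pics/s6.png",np.hstack([a,b]))
```

```text
[ 0.65255725 -0.14351272  0.14217619] [ 5.48691409e-02  3.13897637e+00 -2.06766684e-04] [-0.224  0.449  0.531  1.538 -0.237  1.218  1.881] [ 0.64735297 -0.13052609 -0.15978595] [ 0.02935058 -0.02132171  0.01840111]
```

View pics/s6.png

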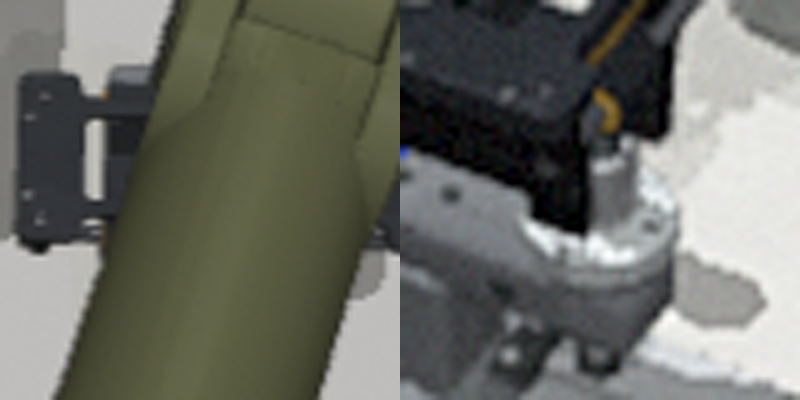

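The fingers straddle the fine knob: the right half shows the knob at (615,190) and the fingertip above the ring. Lowering a little, then gripping lightly.

arm_command(
  motion=[
    [45,1.5,0,3,0],
    [35,1.5,0,5,0],
    [28,1.5,0,5,0],
    [20,1.5,0,5,0],
    [20,1.5,0,5,0],
  ],
  newtons=15,
)

```text
time: 14.9
position: [0.6504, -0.1426, 0.1357]
tool_rot: [-0.055, -3.141, -0.002]
ft_force: [-0.3, 5.2, 0.3]
grip_width: 0.302
grip_force: 3.4
```

arm_command(
  motion=[
    [20,0,0,0,0],
    [20,0,0,0,0],
    [20,0,0,0,0],
    [20,0,0,0,0],
    [20,0,0,0,0],
  ],
)

```text
time: 15.32
position: [0.6504, -0.1417, 0.1357]
tool_rot: [-0.053, -3.141, -0.003]
ft_force: [-0.6, 6.1, -0.0]
grip_width: 0.279
grip_force: 15.0
```

```bash
cat > st.py <<'E'
from h import *
T=[]
for _ in range(4):
    s=get_state();T.append(np.r_[s["torque"],s["joint_torque"][6],s["ft_force"]]);get_image("top")
T=np.array(T);th=2*np.degrees(np.arctan2(*s["tool_rot"][:2]))
print(s["time"],s["position"].round(4),"cwdeg",th.round(2),"j7",s["joint_positions"][6].round(4),"gw",s["grip_width"].round(3));print(T.mean(0).round(4),T[:,2].round(4),T[:,3].round(4))
E
python3 st.py
```

```text
Traceback (most recent call last):
  File "st.py", line 6, in <module>
    print(s["time"],s["position"].round(4),"cwdeg",th.round(2),"j7",s["joint_positions"][6].round(4),"gw",s["grip_width"].round(3));print(T.mean(0).round(4),T[:,2].round(4),T[:,3].round(4))
                                                                                                          ^^^^^^^^^^^^^^^^^^^^^
AttributeError: 'float' object has no attribute 'round'
```

arm_command(
  motion=[
    [20,0,2,0,0],
    [20,0,2,0,0],
    [20,0,2,0,0],
  ],
)

```text
time: 15.77
position: [0.6504, -0.1416, 0.1357]
tool_rot: [0.055, 3.141, -0.001]
ft_force: [-0.3, 1.4, -1.7]
grip_width: 0.281
grip_force: 15.0
```

```bash
sed -i 's/,"gw".*3));/);/;s/"position"\]/&/' st.py; sed -n 6p st.py; python3 st.py
```

```text
print(s["time"],s["position"].round(4),"cwdeg",th.round(2),"j7",s["joint_positions"][6].round(4));print(T.mean(0).round(4),T[:,2].round(4),T[:,3].round(4))
15.9167 [ 0.6504 -0.1416  0.1357] cwdeg -357.98 j7 1.8796
[ 0.5089  0.065   0.01   -0.0227 -0.323   1.9475 -2.0956] [ 0.0168  0.0203 -0.0149  0.0179] [-0.0263 -0.0225 -0.0213 -0.0207]
```

arm_command(
  motion=[
    [20,0,0.5,0,5],
    [20,0,0.5,0,10],
    [20,0,0.5,0,15],
    [20,0,0.5,0,18],
    [20,0,0.5,0,20],
  ],
)

```text
time: 16.38
position: [0.6505, -0.1412, 0.1358]
tool_rot: [0.604, 3.083, -0.001]
ft_force: [-0.7, 1.0, -2.5]
grip_width: 0.278
grip_force: 15.0
```

```bash
python3 st.py
```

```text
16.5333 [ 0.6505 -0.1412  0.1357] cwdeg 21.96 j7 1.554
[ 0.2814 -0.024   0.028  -0.0801 -0.3636  1.2431 -2.1458] [ 0.0904  0.0239 -0.0093  0.0072] [ 0.1558 -0.1174 -0.2831 -0.0756]
```

arm_command(
  motion=[
    [20,0,0,0,1],
    [20,0,0,0,2],
    [20,0,0,0,3],
    [20,0,0,0,4],
    [20,0,0,0,5],
  ],
)

```text
time: 17.0
position: [0.6505, -0.1411, 0.1358]
tool_rot: [0.736, 3.054, -0.001]
ft_force: [1.2, -0.4, -3.1]
grip_width: 0.277
grip_force: 15.0
```

```bash
sed -i 's/range(4)/range(6)/' st.py; python3 st.py
```

```text
17.25 [ 0.6505 -0.1411  0.1358] cwdeg 27.01 j7 1.4721
[-0.0743 -0.1734  0.0201 -0.0322  0.9332 -0.2041 -3.0008] [ 0.0274  0.0124  0.003   0.0287  0.0537 -0.0047] [ 0.1448 -0.0519 -0.1651 -0.0688 -0.0316 -0.0207]
```

arm_command(
  motion=[
    [20,0,0,0,0.5],
    [20,0,0,0,1],
    [20,0,0,0,1.5],
    [20,0,0,0,2],
    [20,0,0,0,2.5],
  ],
)

```text
time: 17.72
position: [0.6505, -0.141, 0.1358]
tool_rot: [0.801, 3.037, -0.001]
ft_force: [1.2, -0.5, -4.5]
grip_width: 0.282
grip_force: 15.0
```

```bash
python3 st.py
```

```text
17.9667 [ 0.6505 -0.141   0.1358] cwdeg 29.5 j7 1.4316
[-0.3694 -0.2667  0.0529 -0.045   1.3312 -1.5723 -3.914 ] [0.0911 0.0836 0.0298 0.0166 0.0616 0.0344] [ 0.0429 -0.0551 -0.1114 -0.0631 -0.0444 -0.0389]
```

arm_command(
  motion=[
    [20,0,-0.3,0.5,0.2],
    [20,0,-0.3,0.9,0.4],
    [20,0,-0.3,0.9,0.6],
    [20,0,-0.3,0.9,0.8],
    [20,0,-0.3,0.9,0.8],
  ],
)

```text
time: 18.43
position: [0.6505, -0.141, 0.1356]
tool_rot: [0.821, 3.032, 0.001]
ft_force: [-1.0, -1.7, 2.1]
grip_width: 0.283
grip_force: 15.0
```

```bash
sed -i 's/range(6)/range(4)/' st.py; python3 st.py
```

```text
18.5833 [ 0.6505 -0.141   0.1356] cwdeg 30.29 j7 1.4194
[-0.2183  0.1635  0.061  -0.0639 -0.6135 -0.8221  2.9752] [0.0634 0.0555 0.0517 0.0733] [-0.0861 -0.0648 -0.0541 -0.0507]
```

arm_command(
  motion=[
    [20,0,0,0,0.2],
    [20,0,0,0,0.4],
    [20,0,0,0,0.6],
    [20,0,0,0,0.8],
    [20,0,0,0,0.8],
  ],
)

```text
time: 19.05
position: [0.6506, -0.141, 0.1355]
tool_rot: [0.842, 3.026, 0.0]
ft_force: [-0.5, -0.3, 5.4]
grip_width: 0.279
grip_force: 15.0
```

```bash
python3 st.py
```

```text
19.2 [ 0.6506 -0.141   0.1355] cwdeg 31.1 j7 1.4062
[-0.1787  0.2833  0.0408 -0.063  -1.0934 -0.5665  5.381 ] [0.0742 0.0054 0.0315 0.0523] [-0.0842 -0.0617 -0.0538 -0.0521]
```

arm_command(
  motion=[
    [20,0,0,0,0.2],
    [20,0,0,0,0.4],
    [20,0,0,0,0.6],
    [20,0,0,0,0.8],
    [20,0,0,0,0.8],
  ],
)

```text
time: 19.67
position: [0.6506, -0.141, 0.1355]
tool_rot: [0.863, 3.02, 0.0]
ft_force: [-1.8, -0.7, 4.3]
grip_width: 0.278
grip_force: 15.0
```

```bash
python3 st.py
```

```text
19.8167 [ 0.6506 -0.141   0.1355] cwdeg 31.9 j7 1.3933
[-0.1813  0.2612  0.0554 -0.063  -1.4025 -0.6472  5.1168] [0.0774 0.0094 0.0479 0.0868] [-0.0841 -0.0618 -0.0538 -0.0522]
```

The settled torque now repeats to 1 mN·m at about -0.062, which is pure friction. I'll turn in 1.5° steps and watch for a rise.

Create r.py:
```python
from bench import get_state
import numpy as np
s=get_state();print(s["joint_torque"][6].round(4),s["torque"][2].round(3),"cw",(2*np.degrees(np.arctan2(*s["tool_rot"][:2]))%360).round(2),s["ft_force"].round(1))
```

```text
(no output)
```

arm_command(
  motion=[
    [20,0,0,-0.3,0.5],
    [20,0,0,-0.3,1],
    [20,0,0,-0.3,1.5],
    [20,0,0,-0.3,1.5],
    [20,0,0,-0.3,1.5],
  ],
)

```text
time: 20.28
position: [0.6506, -0.141, 0.1355]
tool_rot: [0.903, 3.008, 0.0]
ft_force: [-0.9, -1.0, 5.6]
grip_width: 0.276
grip_force: 15.0
```

```bash
python3 r.py
```

```text
-0.0504 0.056 cw 33.41 [-0.9 -1.   5.6]
```

arm_command(
  motion=[
    [20,0,0,0,0.5],
    [20,0,0,0,1],
    [20,0,0,0,1.5],
    [20,0,0,0,1.5],
    [20,0,0,0,1.5],
  ],
)

```text
time: 20.7
position: [0.6506, -0.1409, 0.1355]
tool_rot: [0.942, 2.996, 0.0]
ft_force: [-1.2, 0.1, 5.5]
grip_width: 0.28
grip_force: 15.0
```

```bash
python3 r.py
```

```text
-0.0516 0.041 cw 34.91 [-1.2  0.1  5.5]
```

arm_command(
  motion=[
    [20,0,0,0,0.5],
    [20,0,0,0,1],
    [20,0,0,0,1.5],
    [20,0,0,0,1.5],
    [20,0,0,0,1.5],
  ],
)

```text
time: 21.12
position: [0.6506, -0.1409, 0.1355]
tool_rot: [0.981, 2.984, 0.0]
ft_force: [-1.3, -0.4, 5.2]
grip_width: 0.282
grip_force: 15.0
```

```bash
python3 r.py
```

```text
-0.0517 0.027 cw 36.4 [-1.3 -0.4  5.2]
```

arm_command(
  motion=[
    [20,0,0,0,0.5],
    [20,0,0,0,1],
    [20,0,0,0,1.5],
    [20,0,0,0,1.5],
    [20,0,0,0,1.5],
  ],
)

```text
time: 21.53
position: [0.6506, -0.1409, 0.1355]
tool_rot: [1.02, 2.971, 0.0]
ft_force: [-0.4, -0.7, 5.1]
grip_width: 0.283
grip_force: 15.0
```

```bash
python3 r.py
```

```text
-0.0517 0.053 cw 37.91 [-0.4 -0.7  5.1]
```

arm_command(
  motion=[
    [20,0,0,0,0.5],
    [20,0,0,0,1],
    [20,0,0,0,1.5],
    [20,0,0,0,1.5],
    [20,0,0,0,1.5],
  ],
)

```text
time: 21.95
position: [0.6506, -0.1409, 0.1355]
tool_rot: [1.059, 2.957, 0.0]
ft_force: [-1.1, -0.8, 4.9]
grip_width: 0.281
grip_force: 15.0
```

```bash
python3 r.py
```

```text
-0.0518 0.028 cw 39.41 [-1.1 -0.8  4.9]
```

arm_command(
  motion=[
    [20,0,0,0,0.5],
    [20,0,0,0,1],
    [20,0,0,0,1.5],
    [20,0,0,0,1.5],
    [20,0,0,0,1.5],
  ],
)

```text
time: 22.37
position: [0.6507, -0.1408, 0.1355]
tool_rot: [1.097, 2.943, 0.001]
ft_force: [-0.3, 0.2, 5.7]
grip_width: 0.282
grip_force: 15.0
```

```bash
python3 r.py
```

```text
-0.0518 0.035 cw 40.9 [-0.3  0.2  5.7]
```

arm_command(
  motion=[
    [20,0,0,0,0.5],
    [20,0,0,0,1],
    [20,0,0,0,1.5],
    [20,0,0,0,1.5],
    [20,0,0,0,1.5],
  ],
)

```text
time: 22.78
position: [0.6506, -0.1409, 0.1355]
tool_rot: [1.136, 2.928, 0.001]
ft_force: [0.1, 0.1, 5.0]
grip_width: 0.278
grip_force: 15.0
```

```bash
python3 r.py
```

```text
-0.0518 0.049 cw 42.41 [0.1 0.1 5. ]
```

arm_command(
  motion=[
    [20,0,0,0,0.5],
    [20,0,0,0,1],
    [20,0,0,0,1.5],
    [20,0,0,0,1.5],
    [20,0,0,0,1.5],
  ],
)

```text
time: 23.2
position: [0.6507, -0.1408, 0.1355]
tool_rot: [1.174, 2.913, 0.001]
ft_force: [-1.3, -0.3, 5.0]
grip_width: 0.28
grip_force: 15.0
```

```bash
python3 r.py
```

```text
-0.0519 0.023 cw 43.9 [-1.3 -0.3  5. ]
```

arm_command(
  motion=[
    [20,0,0,0,0.5],
    [20,0,0,0,1],
    [20,0,0,0,1.5],
    [20,0,0,0,1.5],
    [20,0,0,0,1.5],
  ],
)

```text
time: 23.62
position: [0.6507, -0.1408, 0.1355]
tool_rot: [1.212, 2.897, 0.001]
ft_force: [-1.2, -0.4, 5.0]
grip_width: 0.282
grip_force: 15.0
```

```bash
python3 r.py
```

```text
-0.052 0.11 cw 45.41 [-1.2 -0.4  5. ]
```

arm_command(
  motion=[
    [20,0,0,0,0.5],
    [20,0,0,0,1],
    [20,0,0,0,1.5],
    [20,0,0,0,1.5],
    [20,0,0,0,1.5],
  ],
)

```text
time: 24.03
position: [0.6507, -0.1407, 0.1355]
tool_rot: [1.25, 2.881, 0.001]
ft_force: [-0.4, -0.3, 4.8]
grip_width: 0.276
grip_force: 15.0
```

```bash
python3 r.py
```

```text
-0.052 0.07 cw 46.91 [-0.4 -0.3  4.8]
```

arm_command(
  motion=[
    [20,0,0,0,0.5],
    [20,0,0,0,1],
    [20,0,0,0,1.5],
    [20,0,0,0,1.5],
    [20,0,0,0,1.5],
  ],
)

```text
time: 24.45
position: [0.6507, -0.1408, 0.1355]
tool_rot: [1.288, 2.865, 0.001]
ft_force: [-0.3, -1.1, 5.5]
grip_width: 0.28
grip_force: 15.0
```

```bash
python3 r.py
```

```text
-0.0521 0.038 cw 48.41 [-0.3 -1.1  5.5]
```

arm_command(
  motion=[
    [20,0,0,0,0.5],
    [20,0,0,0,1],
    [20,0,0,0,1.5],
    [20,0,0,0,1.5],
    [20,0,0,0,1.5],
  ],
)

```text
time: 24.87
position: [0.6508, -0.1408, 0.1355]
tool_rot: [1.325, 2.848, 0.001]
ft_force: [-0.0, -0.8, 3.9]
grip_width: 0.283
grip_force: 15.0
```

```bash
python3 r.py
```

```text
-0.0522 0.047 cw 49.91 [-0.  -0.8  3.9]
```

arm_command(
  motion=[
    [20,0,0,0,0.5],
    [20,0,0,0,1],
    [20,0,0,0,1.5],
    [20,0,0,0,1.5],
    [20,0,0,0,1.5],
  ],
)

```text
time: 25.28
position: [0.6508, -0.1407, 0.1355]
tool_rot: [1.362, 2.83, 0.001]
ft_force: [-0.5, -1.4, 5.0]
grip_width: 0.28
grip_force: 15.0
```

```bash
python3 r.py
```

```text
-0.0522 -0.019 cw 51.4 [-0.5 -1.4  5. ]
```

arm_command(
  motion=[
    [20,0,0,0,0.5],
    [20,0,0,0,1],
    [20,0,0,0,1.5],
    [20,0,0,0,1.5],
    [20,0,0,0,1.5],
  ],
)

```text
time: 25.7
position: [0.6508, -0.1407, 0.1355]
tool_rot: [1.399, 2.812, 0.001]
ft_force: [-0.3, -0.8, 5.4]
grip_width: 0.278
grip_force: 15.0
```

```bash
python3 r.py
```

```text
-0.0524 0.047 cw 52.91 [-0.3 -0.8  5.4]
```

arm_command(
  motion=[
    [20,0,0,0,0.5],
    [20,0,0,0,1],
    [20,0,0,0,1.5],
    [20,0,0,0,1.5],
    [20,0,0,0,1.5],
  ],
)

```text
time: 26.12
position: [0.6508, -0.1407, 0.1355]
tool_rot: [1.436, 2.793, 0.001]
ft_force: [0.9, 0.5, 5.6]
grip_width: 0.278
grip_force: 15.0
```

```bash
python3 r.py
```

```text
-0.0524 0.047 cw 54.42 [0.9 0.5 5.6]
```

arm_command(
  motion=[
    [20,0,0,0,0.5],
    [20,0,0,0,1],
    [20,0,0,0,1.5],
    [20,0,0,0,1.5],
    [20,0,0,0,1.5],
  ],
)

```text
time: 26.53
position: [0.6508, -0.1407, 0.1355]
tool_rot: [1.472, 2.774, 0.001]
ft_force: [1.6, -0.4, 4.3]
grip_width: 0.278
grip_force: 15.0
```

```bash
python3 r.py
```

```text
-0.0525 -0.007 cw 55.91 [ 1.6 -0.4  4.3]
```

arm_command(
  motion=[
    [20,0,0,0,0.5],
    [20,0,0,0,1],
    [20,0,0,0,1.5],
    [20,0,0,0,1.5],
    [20,0,0,0,1.5],
  ],
)

```text
time: 26.95
position: [0.6509, -0.1407, 0.1355]
tool_rot: [1.509, 2.755, 0.001]
ft_force: [0.1, -0.4, 4.7]
grip_width: 0.279
grip_force: 15.0
```

```bash
python3 r.py
```

```text
-0.0532 -0.015 cw 57.42 [ 0.1 -0.4  4.7]
```

arm_command(
  motion=[
    [20,0,0,0,0.5],
    [20,0,0,0,1],
    [20,0,0,0,1.5],
    [20,0,0,0,1.5],
    [20,0,0,0,1.5],
  ],
)

```text
time: 27.37
position: [0.6509, -0.1407, 0.1355]
tool_rot: [1.544, 2.735, 0.001]
ft_force: [0.0, -0.4, 6.1]
grip_width: 0.282
grip_force: 15.0
```

```bash
python3 r.py
```

```text
-0.0543 0.019 cw 58.91 [ 0.  -0.4  6.1]
```

arm_command(
  motion=[
    [20,0,0,0,0.5],
    [20,0,0,0,1],
    [20,0,0,0,1.5],
    [20,0,0,0,1.5],
    [20,0,0,0,1.5],
  ],
)

```text
time: 27.78
position: [0.6509, -0.1406, 0.1355]
tool_rot: [1.58, 2.714, 0.001]
ft_force: [0.7, -0.2, 5.5]
grip_width: 0.284
grip_force: 15.0
```

```bash
python3 r.py
```

```text
-0.0556 0.04 cw 60.41 [ 0.7 -0.2  5.5]
```

arm_command(
  motion=[
    [20,0,0,0,0.5],
    [20,0,0,0,1],
    [20,0,0,0,1.5],
    [20,0,0,0,1.5],
    [20,0,0,0,1.5],
  ],
)

```text
time: 28.2
position: [0.6509, -0.1406, 0.1356]
tool_rot: [1.615, 2.693, 0.001]
ft_force: [0.4, -0.7, 4.3]
grip_width: 0.277
grip_force: 15.0
```

```bash
python3 r.py
```

```text
-0.0572 0.062 cw 61.91 [ 0.4 -0.7  4.3]
```

arm_command(
  motion=[
    [20,0,0,0,0.5],
    [20,0,0,0,1],
    [20,0,0,0,1.5],
    [20,0,0,0,1.5],
    [20,0,0,0,1.5],
  ],
)

```text
time: 28.62
position: [0.651, -0.1406, 0.1356]
tool_rot: [1.65, 2.672, 0.002]
ft_force: [0.1, 0.0, 5.3]
grip_width: 0.277
grip_force: 15.0
```

```bash
python3 r.py
```

```text
-0.0589 0.066 cw 63.41 [0.1 0.  5.3]
```

arm_command(
  motion=[
    [20,0,0,0,0.5],
    [20,0,0,0,1],
    [20,0,0,0,1.5],
    [20,0,0,0,1.5],
    [20,0,0,0,1.5],
  ],
)

```text
time: 29.03
position: [0.651, -0.1406, 0.1356]
tool_rot: [1.685, 2.65, 0.002]
ft_force: [0.4, 0.7, 5.7]
grip_width: 0.275
grip_force: 15.0
```

```bash
python3 r.py
```

```text
-0.0608 0.018 cw 64.91 [0.4 0.7 5.7]
```

arm_command(
  motion=[
    [20,0,0,0,0.5],
    [20,0,0,0,1],
    [20,0,0,0,1.5],
    [20,0,0,0,1.5],
    [20,0,0,0,1.5],
  ],
)

```text
time: 29.45
position: [0.651, -0.1406, 0.1356]
tool_rot: [1.72, 2.628, 0.002]
ft_force: [0.6, -1.0, 5.5]
grip_width: 0.282
grip_force: 15.0
```

```bash
python3 r.py
```

```text
-0.0627 -0.009 cw 66.41 [ 0.6 -1.   5.5]
```

arm_command(
  motion=[
    [20,0,0,0,0.5],
    [20,0,0,0,1],
    [20,0,0,0,1.5],
    [20,0,0,0,1.5],
    [20,0,0,0,1.5],
  ],
)

```text
time: 29.87
position: [0.651, -0.1406, 0.1356]
tool_rot: [1.754, 2.605, 0.002]
ft_force: [0.8, 0.2, 4.3]
grip_width: 0.281
grip_force: 15.0
```

```bash
python3 r.py
```

```text
-0.0647 0.055 cw 67.91 [0.8 0.2 4.3]
```

arm_command(
  motion=[
    [20,0,0,0,0.5],
    [20,0,0,0,1],
    [20,0,0,0,1.5],
    [20,0,0,0,1.5],
    [20,0,0,0,1.5],
  ],
)

```text
time: 30.28
position: [0.651, -0.1406, 0.1356]
tool_rot: [1.788, 2.582, 0.002]
ft_force: [1.0, -1.2, 5.6]
grip_width: 0.279
grip_force: 15.0
```

```bash
python3 r.py
```

```text
-0.0668 0.061 cw 69.4 [ 1.  -1.2  5.6]
```

arm_command(
  motion=[
    [20,0,0,0,0.5],
    [20,0,0,0,1],
    [20,0,0,0,1.5],
    [20,0,0,0,1.5],
    [20,0,0,0,1.5],
  ],
)

```text
time: 30.7
position: [0.6511, -0.1406, 0.1356]
tool_rot: [1.822, 2.558, 0.002]
ft_force: [-0.4, 0.2, 5.2]
grip_width: 0.278
grip_force: 15.0
```

```bash
python3 r.py
```

```text
-0.069 0.059 cw 70.9 [-0.4  0.2  5.2]
```

arm_command(
  motion=[
    [20,0,0,0,0.5],
    [20,0,0,0,1],
    [20,0,0,0,1.5],
    [20,0,0,0,1.5],
    [20,0,0,0,1.5],
  ],
)

```text
time: 31.12
position: [0.6511, -0.1405, 0.1357]
tool_rot: [1.855, 2.534, 0.002]
ft_force: [0.4, 0.5, 5.5]
grip_width: 0.282
grip_force: 15.0
```

```bash
python3 r.py
```

```text
-0.0712 0.072 cw 72.4 [0.4 0.5 5.5]
```

arm_command(
  motion=[
    [20,0,0,0,0.4],
    [20,0,0,0,0.8],
    [20,0,0,0,0.8],
    [20,0,0,0,0.8],
    [20,0,0,0,0.8],
  ],
)

```text
time: 31.53
position: [0.6511, -0.1405, 0.1357]
tool_rot: [1.872, 2.521, 0.002]
ft_force: [0.5, -0.3, 5.4]
grip_width: 0.279
grip_force: 15.0
```

```bash
python3 r.py
```

```text
-0.0674 0.092 cw 73.2 [ 0.5 -0.3  5.4]
```

Pressure is now about 10 N, a 0.020 N·m rise over friction. Releasing and retreating straight up.

arm_command(
  motion=[
    [30,0,0,-0.5,0],
    [45,0,0,-0.5,0],
    [45,0,0,-0.5,0],
    [45,0,0,-0.5,0],
    [45,0,0,-0.5,0],
  ],
)

```text
time: 31.95
position: [0.6499, -0.1408, 0.1351]
tool_rot: [-1.873, -2.521, 0.001]
ft_force: [0.7, -0.3, -0.8]
grip_width: 0.498
grip_force: 0.0
```

arm_command(
  motion=[
    [45,0,0,-10,0],
    [45,0,0,-30,0],
    [45,0,0,-60,0],
    [45,0,0,-100,0],
    [45,0,0,-130,0],
  ],
)

```text
time: 32.37
position: [0.6505, -0.1413, 0.2691]
tool_rot: [1.872, 2.52, 0.001]
ft_force: [1.2, 0.2, 0.6]
grip_width: 0.517
grip_force: 0.0
```

```bash
python3 -W ignore - <<'E'
from h import *
s=get_state();print(s["position"],s["ft_force"],s["tool_rot"])
im,w=cloud("scene")
b=cv2.imread("pics/s3.png")[:,:400]
a=cv2.resize(im[180:280,270:370,::-1],(400,400),interpolation=2)
cv2.imwrite("pics/s7.png",np.hstack([a,b]))
E
```

```text
[ 0.65049996 -0.14130854  0.26913322] [1.19984277 0.1938909  0.62607702] [1.87245068e+00 2.52036764e+00 1.34470679e-03]
```

View pics/s7.png

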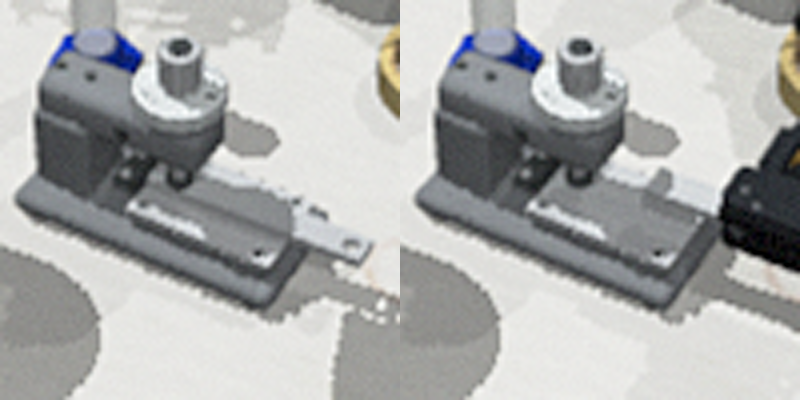

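The coupon's hole end is at (355,245), so it still sits at the stop. The ring's index mark is unmoved, at (213,95) now against (610,95) in the earlier view on the right. The foot is down and the gripper is clear. Handing in.

```bash
python3 -c "
from bench import close_job;print(close_job())"
```

```text
the job is handed in; nothing more can be done
None
```

The job is handed in: the coupon is at the back stop, nipped at about 10 N (inferred from knob torque) with the fine knob alone, and the coarse ring unmoved in the last image; on the way in, its tip once met something about 9 mm short of the stop (I took it to be tilted up against the foot, about 5 N), so I backed off and levelled it.

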